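Put the washed cutlery away in the cutlery tray

ROBOT

A 7-joint arm with a two-finger parallel gripper is mounted at the origin on a cart in front of the work surface, level with it; the furniture and walls round the work are solid. World frame = base frame: x ahead of the robot, y to its left, z up, the work surface at z = 0. Lengths are in m, angles in rad, forces in N, time in s.
With the tool pointing down it reaches from about 0.35 to 0.9 m from the base axis. Payload 8.1 kg.
Tool frame: the origin (TCP) lies at the very end of the fingers, on their centre line; the grasp point (between the pads) lies arm.hold_point_z behind it (arm.hold_point_z is the distance from the TCP to the grasp point, in m); z points along the fingers, y is the line along which they close (so a half turn about z gives the same grasp; the last joint's range is limited). The gripper opens to 92 mm and grips with 3 to 60 N. Pads are 19 mm wide; open, the fingers measure 130 mm over their backs; the gripper's body (75 mm by 190 mm) begins 47 mm behind the grasp point.
Start: joints at [1.2, 0.434, 0.025, 1.573, -0.012, 1.134, -0.075], TCP at [0.165, -0.603, 0.227] pointing down, gripper open.
Joint ranges: [-2.62, 2.62], [-0.44, 2.09], [-1.27, 1.32], [0.08, 2.57], [-1.32, 4.46], [0.12, 2], [-2.74, 2.74]. Speed limits (rad/s): [2.22, 2.22, 3.01, 3.01, 3.14, 3.14, 3.14].

INTERFACE

Orientations are given as a rotation vector (axis times angle).
In Python, from cell import arm, vision, job, cut_out gives the robot as it stands. The module is installed in compiled form; this text tells all that it offers.
- The arm moves only by the tool play_rows, never from a script. Its argument "increments" is text: rows parted by semicolons, each of 5 numbers parted by spaces: the shift along the tool's x, y, z in cm, then the turn about the tool's z in degrees, then the opening, from -1 (shut) to 1 (fully open), so that 0 is half open. A call has 1 to 5 rows; each row shifts and turns the commanded pose from where the row before left it, along the tool's axes as they then stand; what a row does not reach is not made up. A row lasts 1/12 s, in which the tool goes at most 41.7 mm and 7.16 degrees, less where a joint would pass 70% of its speed; a pose out of reach is approached as far as the arm can. A call is refused whole if a number of a shift passes 4.17 or a number of a turn 7.16, either way. A call with a gripper value outside its range is refused whole. The fingers move at their own pace and stop on an object; "grip_force" is the grip in N (left out, the last holds). Time passes only in rows, so rows that do not move let the fingers close. It gives the time, the measured TCP pose, the force, the opening and the grip force at its end, in the units of the state.
- arm.observe(): the state, without advancing time (a new reading comes with each control period).
- vision.get_image(name): name is "scene" or "top"; returns a dict with "frame" (400x640x3 uint8, red, green, blue), "z_map" (400x640 float32, m along the optical axis (not along the pixel's ray), 0 where there is no reading), "mtx" (3x3 intrinsics, pixels), "distortion" ([k1, k2, p1, p2, k3] as OpenCV has them; the pictures are not rectified), "cam_to_world" (4x4, takes a point from camera to world coordinates). Camera axes: x right, y up, looking along -z (the intrinsics and any distortion apply to the point x, -y, -z); pixel columns grow to the right and rows downward; lengths in m; the calibration is good to about 2 mm. A picture is of the moment at which its call begins.
- job.sign_off(): hands the job in; it is judged then, once.
Trained networks look in a picture, given as the dict that the camera call returned (one of the last four; its "shot" number tells which), for a name from the list of things; names that differ only in an ending like _2 or _b are one class to them, and where a whole thing is asked for, a point or a joint stands for the part that bears it (a point fixed in the world has none). Each returns a list of dicts, best first, with "confidence" (0 to 1); they miss things now and then, are a little off and sometimes report something else, mostly with a low value. They report only what shows in the picture. A call takes as long as a camera call.
- cut_out(query, picture): "mask" (400x640 bool, what is visible of it) and "point" ([row, column] in pixels, amid what is visible of it).
The state is a dict: "clock": time; "joints": joint angles; "dq": joint speeds; "joint_efforts": joint torques, N m; "position": TCP position; "ee_rot": TCP orientation; "force": force on the tool from outside, world axes, zero at the start; "ft_torque": the same for the moment, N m; "width": opening from 0.0 (shut) to 1.0 (fully open); "gripper_force": force on a finger pad.
Only numpy, scipy, OpenCV 4.12 (cv2) and the standard library are available. Lean on these libraries where they do the work, as an engineer would, in place of code of your own. Each camera call takes 0.05 s, during which the arm holds its last target. There are 200 camera calls.

TASK

The washed knife, fork, tablespoon and teaspoon lie on the drying mat. Put them away: lay each one lengthwise in the bay of the cutlery tray that already holds a piece of its own kind, so that every bay ends with a matching pair. Lay the pieces in rather than dropping them from high above the tray, and leave the cutlery already in the tray in its bays.

Things in the scene. Friction and masses are not known exactly. Their poses are not given: they have to be found in the camera images.
- tray: Open wooden cutlery tray, fixed, 280 x 338 x 44 mm, left or right of the dark drying mat (270 x 360, 4 thick, fixed; four pieces side by side on it). Origin: centre of underside; x along the bays, y across. Four bays 264 x 76 mm, mid-lines y = -123, -41, 41, 123; floor at z = 6, divider tops z = 36. One piece lies in each bay; which kind is in which changes.
- knife: Washed dinner knife on the mat, 220 mm, on its flat side. Origin in its rest plane at the balance point, x to the tip: handle (8 mm thick, 13 to 17 wide) from x = -87 to 15, blade (3 mm thick, to 21 wide, rounded tip) to x = 133. Grip across the handle at the origin: 15 mm wide, z 0 to 8. About 75 g.
- fork: Washed dinner fork on the mat, 208 mm, tines up. Origin in its rest plane at the balance point, x to the head: arched handle from x = -109 (19 mm wide), head with four tines, 28 wide, to x = 99. Grip across the handle at the origin: 10.5 mm wide, 4 thick, its middle at z = 10.6 mm. About 48 g.
- tablespoon: Washed tablespoon on the mat, 205 mm, bowl up. Origin in its rest plane at the balance point, x to the head: arched handle from x = -112 (19 mm wide), oval bowl 64 x 44, 12 high, to x = 93. Grip across the handle at the origin: 10.5 mm wide, 4 thick, its middle at z = 11.7 mm. About 58 g.
- teaspoon: Washed teaspoon on the mat, clearly the smallest piece, 142 mm, bowl up. Origin in its rest plane at the balance point, x to the head: arched handle from x = -74 (14 mm wide), oval bowl 44 x 31, 9 high, to x = 68. Grip across the handle at the origin: 9 mm wide, 4 thick, its middle at z = 9 mm. About 28 g.
- tray_knife: The knife already in the tray, loose, along the middle of one bay, which it marks as the bay for its kind. Same shape, size, origin and axes as the knife on the mat.
- tray_fork: The fork already in the tray, loose, along the middle of one bay, which it marks as the bay for its kind. Same shape, size, origin and axes as the fork on the mat.
- tray_tablespoon: The tablespoon already in the tray, loose, along the middle of one bay, which it marks as the bay for its kind. Same shape, size, origin and axes as the tablespoon on the mat.
- tray_teaspoon: The teaspoon already in the tray, loose, along the middle of one bay, which it marks as the bay for its kind. Same shape, size, origin and axes as the teaspoon on the mat.

How it is judged:
At the end, for the whole second after the job is handed in: Each piece lies at rest in the bay that holds the tray piece of its kind: both origins within 40 mm of that bay's middle line, 85 mm of the tray's middle along it and under 36 mm above the tray's underside, lengthwise to 0.4 rad (either end first, either side up, stacked or side by side) (z of each of knife, tray_knife, fork, tray_fork, tablespoon, tray_tablespoon, teaspoon, tray_teaspoon in the frame of tray below 0.036 m and x of knife in the frame of tray between -0.085 and 0.085 m and angle between the x axis of each of knife, tray_knife, fork, tray_fork, tablespoon, tray_tablespoon, teaspoon, tray_teaspoon and the x axis of tray, either way round below 0.4 rad and linear speed of each of knife, tray_knife, fork, tray_fork, tablespoon, tray_tablespoon, teaspoon, tray_teaspoon below 0.02 m/s and x of tray_knife in the frame of tray between -0.085 and 0.085 m and ((y of knife in the frame of tray between -0.163 and -0.083 m and y of tray_knife in the frame of tray between -0.163 and -0.083 m) or (y of knife in the frame of tray between -0.081 and -0.001 m and y of tray_knife in the frame of tray between -0.081 and -0.001 m) or (y of knife in the frame of tray between 0.001 and 0.081 m and y of tray_knife in the frame of tray between 0.001 and 0.081 m) or (y of knife in the frame of tray between 0.083 and 0.163 m and y of tray_knife in the frame of tray between 0.083 and 0.163 m)) and x of fork in the frame of tray between -0.085 and 0.085 m and x of tray_fork in the frame of tray between -0.085 and 0.085 m and ((y of fork in the frame of tray between -0.163 and -0.083 m and y of tray_fork in the frame of tray between -0.163 and -0.083 m) or (y of fork in the frame of tray between -0.081 and -0.001 m and y of tray_fork in the frame of tray between -0.081 and -0.001 m) or (y of fork in the frame of tray between 0.001 and 0.081 m and y of tray_fork in the frame of tray between 0.001 and 0.081 m) or (y of fork in the frame of tray between 0.083 and 0.163 m and y of tray_fork in the frame of tray between 0.083 and 0.163 m)) and x of tablespoon in the frame of tray between -0.085 and 0.085 m and x of tray_tablespoon in the frame of tray between -0.085 and 0.085 m and ((y of tablespoon in the frame of tray between -0.163 and -0.083 m and y of tray_tablespoon in the frame of tray between -0.163 and -0.083 m) or (y of tablespoon in the frame of tray between -0.081 and -0.001 m and y of tray_tablespoon in the frame of tray between -0.081 and -0.001 m) or (y of tablespoon in the frame of tray between 0.001 and 0.081 m and y of tray_tablespoon in the frame of tray between 0.001 and 0.081 m) or (y of tablespoon in the frame of tray between 0.083 and 0.163 m and y of tray_tablespoon in the frame of tray between 0.083 and 0.163 m)) and x of teaspoon in the frame of tray between -0.085 and 0.085 m and x of tray_teaspoon in the frame of tray between -0.085 and 0.085 m and ((y of teaspoon in the frame of tray between -0.163 and -0.083 m and y of tray_teaspoon in the frame of tray between -0.163 and -0.083 m) or (y of teaspoon in the frame of tray between -0.081 and -0.001 m and y of tray_teaspoon in the frame of tray between -0.081 and -0.001 m) or (y of teaspoon in the frame of tray between 0.001 and 0.081 m and y of tray_teaspoon in the frame of tray between 0.001 and 0.081 m) or (y of teaspoon in the frame of tray between 0.083 and 0.163 m and y of tray_teaspoon in the frame of tray between 0.083 and 0.163 m))); the robot touches nothing.
It fails at once if a piece was let go high above the tray (more than 75 mm above the worktop) ((height (world z) of knife above 0.075 m and contact force between the fingers and knife below 0.01 N) or (height (world z) of fork above 0.075 m and contact force between the fingers and fork below 0.01 N) or (height (world z) of tablespoon above 0.075 m and contact force between the fingers and tablespoon below 0.01 N) or (height (world z) of teaspoon above 0.075 m and contact force between the fingers and teaspoon below 0.01 N)).
It fails at once if a piece that was already in the tray was lifted out of its bay (height (world z) of any of tray_knife, tray_fork, tray_tablespoon, tray_teaspoon above 0.06 m).
It also fails if it takes over 102 s, if anything falls off the work surface, if the arm or the gripper's body presses on something with over 40 N, if the wrist force passes 120 N, or if a joint passes its speed limit or range.

## Working session

There is one attempt and no reset: what is moved stays moved. The work goes in short steps, Python scripts to look and compute and a tool call to move; the robot and the scene stay as the last step left them, time stands still between calls to the robot, and variables do not carry over. Pictures are saved under pics/ and viewed, at most 14 in all, crops included, and the job is handed in when it is done.

Besides the shell and the picture viewer there is one more tool, called after ">>>" by a JSON object that holds its "fn" and its "kwargs". play_rows: Moves the arm, as the interface text tells. Its arguments: {"type":"object","properties":{"increments":{"type":"string"},"grip_force":{"type":"number"}},"required":["increments"]}

```bash
mkdir -p pics; cat > h.py <<'E'
import numpy as np, cv2
from cell import arm, vision, job, cut_out
from scipy.spatial.transform import Rotation as R
def pts(im, mask):
    r,c=np.nonzero(mask&(im["z_map"]>0)); z=im["z_map"][r,c].astype(float)
    u=cv2.undistortPoints(np.stack([c,r],1).astype(np.float64)[:,None],im["mtx"],np.array(im["distortion"]))[:,0]
    P=np.stack([u[:,0]*z,-u[:,1]*z,-z,np.ones_like(z)],1)@np.array(im["cam_to_world"]).T
    return P[:,:3]
E
python3 - <<'E'
from h import *
s=arm.observe();print({k:np.round(v,3) for k,v in s.items()}, arm.hold_point_z, R.from_rotvec(s["ee_rot"]).as_matrix().round(2))
for n in ["top","scene"]:
    im=vision.get_image(n); cv2.imwrite(f"pics/{n}0.png",im["frame"][:,:,::-1])
    for q in ["tray","knife","fork","tablespoon","teaspoon","tray_knife","tray_fork","tray_tablespoon","tray_teaspoon"]:
        for d in cut_out(q,im)[:3]:
            P=pts(im,d["mask"])
            if len(P)<5: continue
            m=np.median(P,0); e=np.linalg.svd(P[:,:2]-P[:,:2].mean(0),full_matrices=False)[2][0]
            t=(P[:,:2]-m[:2])@e
            print(n,q,round(d["confidence"],2),np.round(d["point"]),m.round(3),"dir",e.round(2),"len",np.round(np.ptp(t),3),d["mask"].sum())
E
```

```text
{'clock': np.float64(0.0), 'joints': array([ 1.2  ,  0.435,  0.025,  1.574, -0.012,  1.134, -0.075]), 'dq': array([-0.   , -0.001,  0.001, -0.002, -0.002, -0.001, -0.002]), 'joint_efforts': array([-0.0000e+00, -6.6786e+01,  9.8400e-01, -3.1446e+01, -6.1000e-02,
        4.3000e-02,  0.0000e+00]), 'position': array([ 0.165, -0.602,  0.226]), 'ee_rot': array([-3.112e+00, -4.190e-01,  1.000e-03]), 'force': array([-0.573, -0.4  ,  0.03 ]), 'ft_torque': array([-0.004, -0.01 , -0.001]), 'gripper_force': np.float64(0.0), 'width': np.float64(1.001)} 0.0188 [[ 0.96  0.26 -0.  ]
 [ 0.26 -0.96  0.  ]
 [-0.   -0.   -1.  ]]
top tray 0.96 [193. 232.] [0.499 0.215 0.009] dir [-0.15 -0.99] len 0.372 13319
top knife 0.71 [187. 415.] [ 0.531 -0.259  0.011] dir [-1.   -0.02] len 0.205 528
top fork 0.75 [214. 384.] [ 0.455 -0.18   0.012] dir [-0.99 -0.11] len 0.2 327
top fork 0.37 [196. 282.] [0.495 0.088 0.014] dir [-1.    0.07] len 0.203 622
top tablespoon 0.97 [198. 353.] [ 0.5   -0.096  0.013] dir [-0.99 -0.1 ] len 0.202 626
top tray_knife 0.63 [179. 219.] [0.536 0.252 0.013] dir [-1.    0.09] len 0.
[... 427 characters left out ...]
 150
scene fork 0.66 [188. 372.] [ 0.463 -0.178  0.008] dir [-1.  -0.1] len 0.166 187
scene tablespoon 0.72 [195. 340.] [ 0.526 -0.094  0.009] dir [-1.   -0.06] len 0.201 218
scene teaspoon 0.51 [160. 372.] [ 0.557 -0.348  0.008] dir [-1.   -0.06] len 0.141 110
scene tray_knife 0.8 [265. 278.] [0.486 0.257 0.011] dir [-0.99  0.11] len 0.21 370
scene tray_fork 0.9 [285. 256.] [0.477 0.337 0.012] dir [-0.99  0.12] len 0.184 330
scene tray_tablespoon 0.75 [227. 316.] [0.488 0.09  0.012] dir [-0.99  0.11] len 0.227 398
scene tray_teaspoon 0.8 [246. 291.] [0.514 0.176 0.011] dir [-0.99  0.13] len 0.146 204
scene tray_teaspoon 0.57 [173. 367.] [ 0.527 -0.256  0.008] dir [-1.   -0.01] len 0.217 193
```

View pics/top0.png

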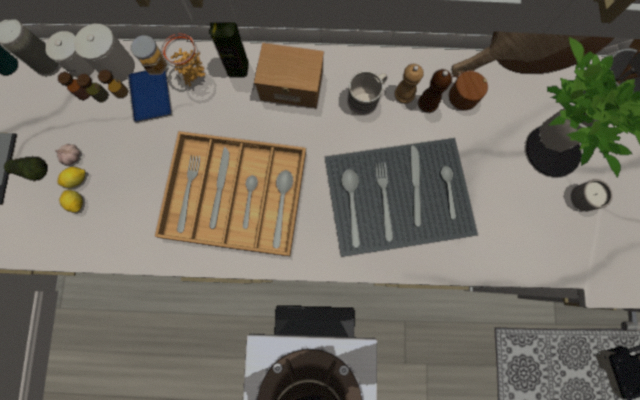

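```bash
python3 - <<'E'
import cv2
a=cv2.imread("pics/top0.png")[120:260,150:500]
cv2.imwrite("pics/crop0.png",cv2.resize(a,None,fx=2.28,fy=2.28,interpolation=cv2.INTER_CUBIC))
E
```

```text
(no output)
```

View pics/crop0.png

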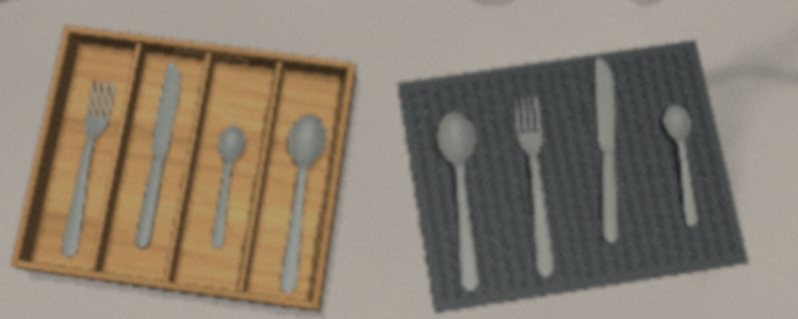

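The top view shows the tray on the left, with bays from left to right (+y first) holding fork, knife, teaspoon and tablespoon. On the mat, left to right, are the tablespoon (352,205), fork (385,200), knife (416,185) and teaspoon (449,190). All heads point away from the robot (+x). Next I'll get exact axes and ends.

```bash
cat >> h.py <<'E'
def top(show=True):
    im=vision.get_image("top"); return im
def planepts(im,mask,zp):
    r,c=np.nonzero(mask); u=cv2.undistortPoints(np.stack([c,r],1).astype(np.float64)[:,None],im["mtx"],np.array(im["distortion"]))[:,0]
    T=np.array(im["cam_to_world"]); d=np.c_[u[:,0],-u[:,1],-np.ones(len(u))]@T[:3,:3].T; o=T[:3,3]
    return (o+d*((zp-o[2])/d[:,2])[:,None])[:,:2]
TAIL=dict(knife=-.087,fork=-.109,tablespoon=-.112,teaspoon=-.074); LEN=dict(knife=.22,fork=.208,tablespoon=.205,teaspoon=.142)
def piece(im,mask,kind,zp):
    P=planepts(im,mask,zp); 
    l=cv2.fitLine(P.astype(np.float32),cv2.DIST_HUBER,0,.002,.01).ravel(); e=l[:2]; e=e*np.sign(e[0]); c=l[2:]
    t=(P-c)@e; lo,hi=t.min(),t.max(); mid=(lo+hi)/2
    k=mid-LEN[kind]/2-TAIL[kind]
    near=abs(t-k)<.03; n=np.array([-e[1],e[0]]); off=np.median(((P-c)@n)[near])
    return c+e*k+n*off, np.degrees(np.arctan2(e[1],e[0])), hi-lo
E
python3 - <<'E'
from h import *
im=top(); f=im["frame"].astype(int)
d=cut_out("tray",im)[0]; P=pts(im,d["mask"]); Q=P[(P[:,2]>.036)&(P[:,2]<.055)]
print("tray",cv2.minAreaRect(Q[:,:2].astype(np.float32)),len(Q))
hsv=cv2.cvtColor(im["frame"],cv2.COLOR_RGB2HSV)
m=((hsv[...,1]<60)&(hsv[...,2]>105)).astype(np.uint8)
for nm,(r0,r1,c0,c1) in dict(mat=(145,250,338,462),tray=(145,250,172,297)).items():
    mm=np.zeros_like(m); mm[r0:r1,c0:c1]=m[r0:r1,c0:c1]
    n,lab,st,cen=cv2.connectedComponentsWithStats(mm)
    for i in range(1,n):
        if st[i,4]<80: continue
        x=cen[i,0]
        ks=["tablespoon","fork","knife","teaspoon"] if nm=="mat" else ["fork","knife","teaspoon","tablespoon"]
        xs=[352,385,416,449] if nm=="mat" else [187,219,250,282]
        k=ks[int(np.argmin(abs(np.array(xs)-x)))]
        print(nm,k,st[i],[np.round(v,3) for v in piece(im,lab==i,k,.014)])
E
```

```text
Traceback (most recent call last):
IndexError: list index out of range
```

```bash
cat > m.py <<'E'
from h import *
im=top()
P=pts(im,np.ones((400,640),bool)); Q=P[(P[:,2]>.036)&(P[:,2]<.05)&(P[:,0]>.3)&(P[:,0]<.7)&(P[:,1]>0)&(P[:,1]<.44)]
print("tray",cv2.minAreaRect(Q[:,:2].astype(np.float32)),len(Q))
hsv=cv2.cvtColor(im["frame"],cv2.COLOR_RGB2HSV)
m=((hsv[...,1]<60)&(hsv[...,2]>105)).astype(np.uint8)
for nm,(r0,r1,c0,c1) in dict(mat=(145,250,338,462),tray=(145,250,172,297)).items():
    mm=np.zeros_like(m); mm[r0:r1,c0:c1]=m[r0:r1,c0:c1]
    n,lab,st,cen=cv2.connectedComponentsWithStats(mm)
    for i in range(1,n):
        if st[i,4]<80: continue
        x=cen[i,0]
        ks=["tablespoon","fork","knife","teaspoon"] if nm=="mat" else ["fork","knife","teaspoon","tablespoon"]
        xs=[352,385,416,449] if nm=="mat" else [187,219,250,282]
        k=ks[int(np.argmin(abs(np.array(xs)-x)))]
        print(nm,k,st[i],[np.round(v,3) for v in piece(im,lab==i,k,.014)])
E
python3 m.py
```

```text
tray ((0.5000321269035339, 0.21325768530368805), (0.3404422700405121, 0.28022122383117676), 84.18627166748047) 2203
mat tablespoon [338 145  65  10 337] [array([ 0.638, -0.149]), np.float32(-83.666), np.float64(0.173)]
mat knife [411 146  10  81 478] [array([ 0.513, -0.261]), np.float32(1.558), np.float64(0.215)]
mat fork [376 164  17  78 413] [array([ 0.494, -0.179]), np.float32(5.793), np.float64(0.203)]
mat teaspoon [441 167  15  52 258] [array([ 0.523, -0.348]), np.float32(6.15), np.float64(0.137)]
mat tablespoon [342 170  18  78 551] [array([ 0.481, -0.094]), np.float32(6.391), np.float64(0.202)]
mat teaspoon [389 238  73  12 462] [array([ 0.378, -0.284]), np.float32(-83.833), np.float64(0.187)]
tray knife [210 148  19  81 508] [array([0.491, 0.254]), np.float32(-5.23), np.float64(0.215)]
tray fork [177 157  23  76 393] [array([0.5  , 0.335]), np.float32(-6.415), np.float64(0.203)]
tray tablespoon [273 171  20  77 572] [array([0.473, 0.089]), np.float32(-4.319), np.float64(0.2)]
tray teaspoon [243 176  15  53 279] [array([0.482, 0.174]), np.float32(-4.113), np.float64(0.138)]
tray tablespoon [291 216   6  34 104] [array([0.412, 0.049]), np.float32(-1.774), np.float64(0.085)]
tray fork [172 240  65  10 338] [array([0.359, 0.284]), np.float32(87.708), np.float64(0.165)]
```

```bash
cat > go.py <<'E'
import sys; from h import *
# args: groups x,y,z,yaw,n,open ; prints rows from current pose
s=arm.observe(); p=np.array(s["position"]); M=R.from_rotvec(s["ee_rot"]).as_matrix(); yaw=np.degrees(np.arctan2(M[1,0],M[0,0]))
print("now",p.round(4),yaw.round(2),"tilt",M[2,2].round(4),"w",round(float(s["width"]),3))
for g in sys.argv[1:]:
    x,y,z,w,n,o=map(float,g.split(",")); n=int(n); d=(np.array([x,y,z])-p)/n; dw=(w-yaw)/n; out=[]
    for i in range(n):
        a=np.radians(yaw); c,si=np.cos(a),np.sin(a)
        v=100*np.array([d[0]*c+d[1]*si, d[0]*si-d[1]*c, -d[2]])
        out.append("%.2f %.2f %.2f %.2f %g"%(*v,-dw,o)); yaw+=dw
    p=np.array([x,y,z]); 
    for i in range(0,n,5): print("; ".join(out[i:i+5]))
    print("--")
E
python3 go.py 0.523,-0.348,0.09,6.15,15,-0.2
```

```text
now [ 0.1653 -0.6027  0.2268] 15.34 tilt -1.0 w 1.001
2.75 -1.01 0.91 0.61 -0.2; 2.74 -1.04 0.91 0.61 -0.2; 2.73 -1.07 0.91 0.61 -0.2; 2.71 -1.09 0.91 0.61 -0.2; 2.70 -1.12 0.91 0.61 -0.2
2.69 -1.15 0.91 0.61 -0.2; 2.68 -1.18 0.91 0.61 -0.2; 2.67 -1.21 0.91 0.61 -0.2; 2.65 -1.24 0.91 0.61 -0.2; 2.64 -1.27 0.91 0.61 -0.2
2.63 -1.29 0.91 0.61 -0.2; 2.61 -1.32 0.91 0.61 -0.2; 2.60 -1.35 0.91 0.61 -0.2; 2.58 -1.38 0.91 0.61 -0.2; 2.57 -1.41 0.91 0.61 -0.2
--
```

>>> {"fn": "play_rows", "kwargs": {"increments": "2.7 -1.1 0.9 0.6 -0.2; 2.7 -1.1 0.9 0.6 -0.2; 2.7 -1.1 0.9 0.6 -0.2; 2.7 -1.1 0.9 0.6 -0.2; 2.7 -1.1 0.9 0.6 -0.2", "grip_force": 20}}

```text
clock: 1.57
position: [0.2838, -0.5156, 0.1815]
ee_rot: [3.123, 0.336, 0.0]
force: [0.8, -0.1, -0.5]
width: 0.687
gripper_force: 0.0
```

>>> {"fn": "play_rows", "kwargs": {"increments": "2.7 -1.2 0.9 0.6 -0.2; 2.7 -1.2 0.9 0.6 -0.2; 2.7 -1.2 0.9 0.6 -0.2; 2.7 -1.2 0.9 0.6 -0.2; 2.7 -1.2 0.9 0.6 -0.2"}}

```text
clock: 1.98
position: [0.4048, -0.4306, 0.1365]
ee_rot: [3.131, 0.255, 0.0]
force: [-0.5, 0.4, 0.0]
width: 0.408
gripper_force: 0.0
```

>>> {"fn": "play_rows", "kwargs": {"increments": "2.6 -1.3 0.9 0.6 -0.2; 2.6 -1.3 0.9 0.6 -0.2; 2.6 -1.3 0.9 0.6 -0.2; 2.6 -1.3 0.9 0.6 -0.2; 0 0 0 0 -0.2"}}

```text
clock: 2.4
position: [0.5043, -0.3584, 0.099]
ee_rot: [-3.131, -0.201, -0.003]
force: [0.3, 1.2, -0.2]
width: 0.398
gripper_force: 0.0
```

```bash
python3 go.py 0.523,-0.348,0.03,6.15,4,-0.4 0.523,-0.348,0.0075,6.15,3,-0.4
```

```text
now [ 0.5043 -0.3584  0.099 ] 7.36 tilt -1.0 w 0.398
0.50 -0.20 1.73 0.30 -0.4; 0.50 -0.20 1.73 0.30 -0.4; 0.50 -0.20 1.73 0.30 -0.4; 0.49 -0.21 1.73 0.30 -0.4
--
0.00 0.00 0.75 -0.00 -0.4; 0.00 0.00 0.75 -0.00 -0.4; 0.00 0.00 0.75 -0.00 -0.4
--
```

>>> {"fn": "play_rows", "kwargs": {"increments": "0.5 -0.2 1.7 0.2 -0.4; 0.5 -0.2 1.7 0.2 -0.4; 0.5 -0.2 1.7 0.2 -0.4; 0.5 -0.2 1.7 0.2 -0.4; 0 0 0 0 -0.4"}}

```text
clock: 2.82
position: [0.5171, -0.3526, 0.0297]
ee_rot: [-3.134, -0.17, 0.005]
force: [-0.1, 0.6, 0.4]
width: 0.299
gripper_force: 0.0
```

```bash
python3 go.py 0.523,-0.348,0.0075,6.15,3,-0.4; python3 - <<'E'
from h import *
im=vision.get_image("top"); a=im["frame"][130:250,370:520,::-1]; cv2.imwrite("pics/g1.png",cv2.resize(a,None,fx=4,fy=4))
E
```

```text
now [ 0.5171 -0.3526  0.0297] 6.22 tilt -1.0 w 0.299
0.21 -0.13 0.74 0.02 -0.4; 0.21 -0.13 0.74 0.02 -0.4; 0.21 -0.13 0.74 0.02 -0.4
--
```

View pics/g1.png

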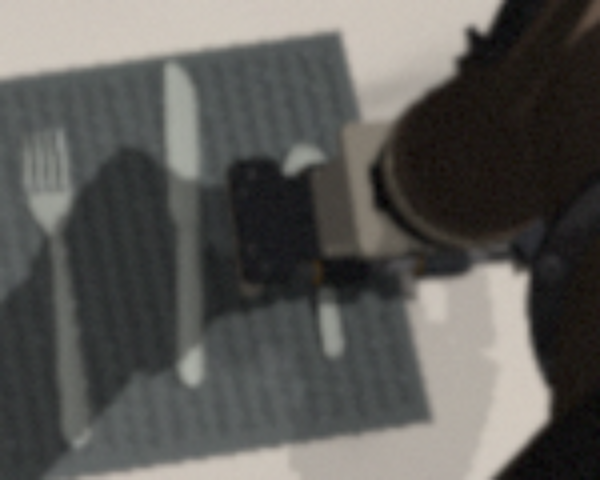

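The gripper sits over the teaspoon, with the bowl at (305,155) and the handle tail at (330,330) showing either side. I'll go down and grip.

>>> {"fn": "play_rows", "kwargs": {"increments": "0.2 -0.1 0.7 0 -0.4; 0.2 -0.1 0.7 0 -0.4; 0.2 -0.1 0.8 0 -0.4; 0 0 0 0 -0.4; 0 0 0 0 -0.4"}}

```text
clock: 3.28
position: [0.5233, -0.3507, 0.0104]
ee_rot: [-3.137, -0.169, 0.001]
force: [1.1, -0.2, 0.1]
width: 0.3
gripper_force: 0.0
```

>>> {"fn": "play_rows", "kwargs": {"increments": "0 0 0 0 -1; 0 0 0 0 -1; 0 0 0 0 -1; 0 0 0 0 -1; 0 0 0 0 -1"}}

```text
clock: 3.7
position: [0.5236, -0.3511, 0.0111]
ee_rot: [3.137, 0.168, 0.001]
force: [-1.3, -0.2, 0.9]
width: 0.103
gripper_force: 19.9
```

```bash
python3 go.py 0.523,-0.348,0.068,6.15,4,-1  0.488,0.173,0.068,-5.8,16,-1
```

```text
now [ 0.5236 -0.3511  0.0111] 6.14 tilt -1.0 w 0.103
-0.01 -0.08 -1.42 -0.00 -1; -0.01 -0.08 -1.42 -0.00 -1; -0.01 -0.08 -1.42 -0.00 -1; -0.01 -0.08 -1.42 -0.00 -1
--
0.13 -3.26 -0.00 0.75 -1; 0.09 -3.26 -0.00 0.75 -1; 0.05 -3.26 -0.00 0.75 -1; 0.00 -3.26 -0.00 0.75 -1; -0.04 -3.26 -0.00 0.75 -1
-0.08 -3.26 -0.00 0.75 -1; -0.12 -3.26 -0.00 0.75 -1; -0.17 -3.26 -0.00 0.75 -1; -0.21 -3.26 -0.00 0.75 -1; -0.25 -3.25 -0.00 0.75 -1
-0.29 -3.25 -0.00 0.75 -1; -0.34 -3.25 -0.00 0.75 -1; -0.38 -3.24 -0.00 0.75 -1; -0.42 -3.24 -0.00 0.75 -1; -0.46 -3.23 -0.00 0.75 -1
-0.50 -3.22 -0.00 0.75 -1
--
```

>>> {"fn": "play_rows", "kwargs": {"increments": "0 0 -1.4 0 -1; 0 0 -1.4 0 -1; 0 0 -1.4 0 -1; 0 0 -1.4 0 -1; 0 0 0 0 -1"}}

```text
clock: 4.12
position: [0.525, -0.3519, 0.0695]
ee_rot: [3.135, 0.168, 0.006]
force: [0.1, 0.2, -0.8]
width: 0.099
gripper_force: 19.9
```

>>> {"fn": "play_rows", "kwargs": {"increments": "0.1 -3.3 0 0.75 -1; 0.1 -3.3 0 0.75 -1; 0.1 -3.3 0 0.75 -1; 0 -3.3 0 0.75 -1; 0 -3.3 0 0.75 -1"}}

```text
clock: 4.53
position: [0.5124, -0.1848, 0.0661]
ee_rot: [-3.141, -0.064, 0.001]
force: [1.4, 0.1, -0.9]
width: 0.093
gripper_force: 19.9
```

>>> {"fn": "play_rows", "kwargs": {"increments": "-0.1 -3.3 0 0.75 -1; -0.1 -3.3 0 0.75 -1; -0.2 -3.3 0 0.75 -1; -0.2 -3.3 0 0.75 -1; -0.2 -3.3 0 0.75 -1"}}

```text
clock: 4.95
position: [0.5019, -0.0199, 0.0663]
ee_rot: [3.141, -0.039, -0.001]
force: [1.1, -0.7, -1.3]
width: 0.094
gripper_force: 19.9
```

>>> {"fn": "play_rows", "kwargs": {"increments": "-0.3 -3.2 0 0.75 -1; -0.3 -3.2 0 0.75 -1; -0.4 -3.2 0 0.75 -1; -0.4 -3.2 0 0.75 -1; -0.4 -3.2 0 0.75 -1"}}

```text
clock: 5.37
position: [0.4919, 0.1408, 0.0662]
ee_rot: [3.138, -0.141, -0.001]
force: [0.4, -0.2, -1.5]
width: 0.095
gripper_force: 19.9
```

>>> {"fn": "play_rows", "kwargs": {"increments": "0 0 0 0 -1; 0 0 0 0 -1"}}

```text
clock: 5.53
position: [0.492, 0.1418, 0.0662]
ee_rot: [-3.138, 0.133, 0.001]
force: [-0.1, -1.2, -1.1]
width: 0.093
gripper_force: 19.9
```

```bash
python3 go.py 0.488,0.173,0.068,-5.8,3,-1 0.488,0.173,0.023,-5.8,4,-1;  python3 - <<'E'
from h import *
im=vision.get_image("scene"); a=im["frame"][120:320,180:440,::-1]; cv2.imwrite("pics/g2.png",cv2.resize(a,None,fx=3,fy=3))
E
```

```text
now [0.492  0.1418 0.0662] -4.85 tilt -1.0 w 0.093
-0.22 -1.03 -0.06 0.32 -1; -0.23 -1.02 -0.06 0.32 -1; -0.23 -1.02 -0.06 0.32 -1
--
0.00 -0.00 1.13 -0.00 -1; 0.00 -0.00 1.13 -0.00 -1; 0.00 -0.00 1.13 -0.00 -1; 0.00 -0.00 1.13 -0.00 -1
--
```

View pics/g2.png

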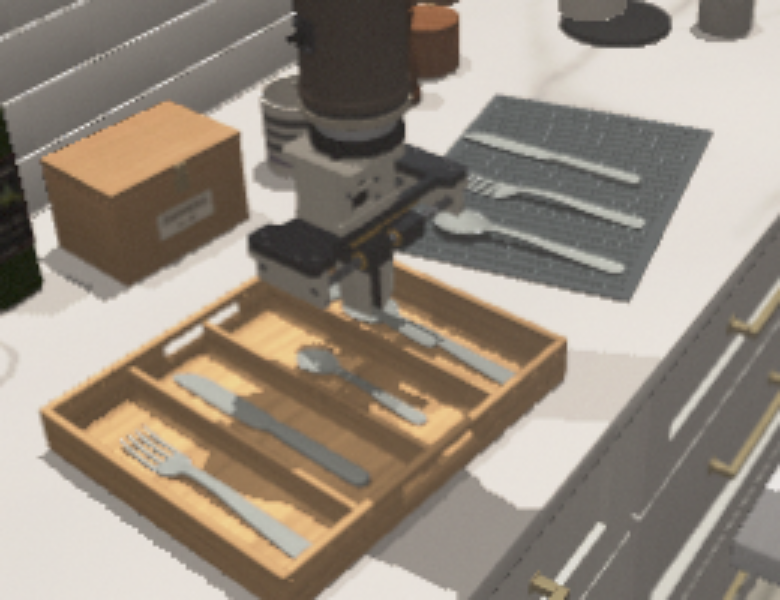

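The teaspoon is held level between the fingers at (390,320), on the tablespoon side of its bay, and the tray pieces are undisturbed. I'll shift it over the bay and lower it.

>>> {"fn": "play_rows", "kwargs": {"increments": "-0.2 -1.0 0 0.3 -1; -0.2 -1.0 0 0.3 -1; -0.2 -1.0 0 0.3 -1; 0 0 0 0 -1; 0 0 0 0 -1"}}

```text
clock: 6.0
position: [0.4894, 0.1705, 0.0667]
ee_rot: [-3.137, 0.163, -0.0]
force: [0.5, -0.2, -0.4]
width: 0.098
gripper_force: 19.9
```

>>> {"fn": "play_rows", "kwargs": {"increments": "0 0 1.1 0 -1; 0 0 1.1 0 -1; 0 0 1.0 0 -1; 0 0 1.0 0 -1; 0 0 0 0 -1"}}

```text
clock: 6.42
position: [0.4884, 0.1689, 0.0229]
ee_rot: [3.136, -0.165, -0.004]
force: [-1.4, -0.5, -0.2]
width: 0.1
gripper_force: 19.9
```

>>> {"fn": "play_rows", "kwargs": {"increments": "0 0 0 0 -0.5; 0 0 0 0 -0.5; 0 0 0 0 -0.5; 0 0 0 0 -0.5; 0 0 0 0 -0.5"}}

```text
clock: 6.83
position: [0.4897, 0.1699, 0.0251]
ee_rot: [-3.137, 0.165, -0.001]
force: [-0.2, 0.2, -0.2]
width: 0.249
gripper_force: 0.0
```

>>> {"fn": "play_rows", "kwargs": {"increments": "0 0 -1.0 0 -0.5; 0 0 -1.5 0 -0.5; 0 0 -2 0 -0.5; 0 0 -2 0 -0.5; 0 0 0 0 -0.5"}}

```text
clock: 7.25
position: [0.4916, 0.1707, 0.0939]
ee_rot: [-3.135, 0.165, -0.008]
force: [-0.1, 0.5, 0.2]
width: 0.25
gripper_force: 0.0
```

```bash
python3 go.py 0.513,-0.261,0.06,2.5,13,-0.3
```

```text
now [0.4916 0.1707 0.0939] -6.02 tilt -1.0 w 0.25
0.51 3.28 0.26 -0.66 -0.3; 0.47 3.29 0.26 -0.66 -0.3; 0.44 3.30 0.26 -0.66 -0.3; 0.40 3.30 0.26 -0.66 -0.3; 0.36 3.30 0.26 -0.66 -0.3
0.32 3.31 0.26 -0.66 -0.3; 0.29 3.31 0.26 -0.66 -0.3; 0.25 3.32 0.26 -0.66 -0.3; 0.21 3.32 0.26 -0.66 -0.3; 0.17 3.32 0.26 -0.66 -0.3
0.13 3.32 0.26 -0.66 -0.3; 0.10 3.32 0.26 -0.66 -0.3; 0.06 3.32 0.26 -0.66 -0.3
--
```

>>> {"fn": "play_rows", "kwargs": {"increments": "0.5 3.3 0 -0.7 -0.3; 0.5 3.3 0 -0.7 -0.3; 0.4 3.3 0 -0.7 -0.3; 0.4 3.3 0 -0.7 -0.3; 0.4 3.3 0 -0.7 -0.3"}}

```text
clock: 7.67
position: [0.4979, 0.0021, 0.0901]
ee_rot: [-3.141, 0.067, -0.001]
force: [0.7, 0.3, 0.5]
width: 0.347
gripper_force: 0.0
```

>>> {"fn": "play_rows", "kwargs": {"increments": "0.3 3.3 0.3 -0.7 -0.3; 0.3 3.3 0.3 -0.7 -0.3; 0.2 3.3 0.3 -0.7 -0.3; 0.2 3.3 0.3 -0.7 -0.3; 0.2 3.3 0.3 -0.6 -0.3"}}

```text
clock: 8.08
position: [0.5067, -0.1633, 0.075]
ee_rot: [3.141, 0.025, 0.001]
force: [0.9, -0.2, -0.7]
width: 0.349
gripper_force: 0.0
```

>>> {"fn": "play_rows", "kwargs": {"increments": "0.1 3.3 0.4 -0.6 -0.3; 0.1 3.3 0.4 -0.6 -0.3; 0.1 3.3 0.4 -0.6 -0.3; 0 0 0 0 -0.3; 0 0 0 0 -0.3"}}

```text
clock: 8.5
position: [0.5117, -0.2631, 0.0626]
ee_rot: [3.14, 0.067, -0.001]
force: [0.4, 0.3, -0.7]
width: 0.351
gripper_force: 0.0
```

```bash
python3 go.py 0.513,-0.261,0.03,2.5,3,-0.3 0.513,-0.261,0.006,2.5,3,-0.3;  python3 - <<'E'
from h import *
im=vision.get_image("top"); a=im["frame"][120:265,150:460,::-1]; cv2.imwrite("pics/g3.png",cv2.resize(a,None,fx=2.5,fy=2.5))
E
```

```text
now [ 0.5117 -0.2631  0.0626] 2.44 tilt -1.0 w 0.351
0.05 -0.07 1.09 -0.02 -0.3; 0.05 -0.07 1.09 -0.02 -0.3; 0.05 -0.07 1.09 -0.02 -0.3
--
0.00 0.00 0.80 0.00 -0.3; 0.00 0.00 0.80 0.00 -0.3; 0.00 0.00 0.80 0.00 -0.3
--
```

View pics/g3.png

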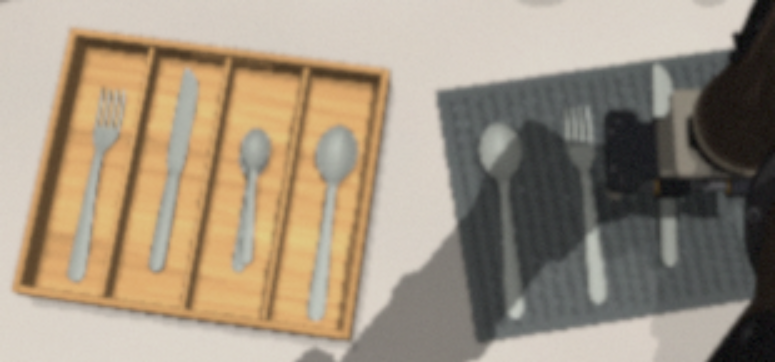

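The two teaspoons now lie stacked in their bay at (250,200). The gripper is centred over the knife handle at (665,190), so I'll go down and grip.

>>> {"fn": "play_rows", "kwargs": {"increments": "0 -0.1 1.1 0 -0.3; 0 -0.1 1.1 0 -0.3; 0 0 1.1 0 -0.3; 0 0 1.0 0 -0.3; 0 0 0.8 0 -0.3"}}

```text
clock: 8.97
position: [0.5118, -0.2575, 0.01]
ee_rot: [-3.14, -0.075, 0.002]
force: [-0.1, -0.1, -0.3]
width: 0.347
gripper_force: 0.0
```

>>> {"fn": "play_rows", "kwargs": {"increments": "0 0 0.5 0 -0.3; 0 0 0 0 -0.3; 0 0 0 0 -0.3"}}

```text
clock: 9.22
position: [0.5123, -0.2585, 0.0064]
ee_rot: [-3.141, -0.074, 0.001]
force: [0.7, -0.2, 0.6]
width: 0.349
gripper_force: 0.0
```

>>> {"fn": "play_rows", "kwargs": {"increments": "0 0 0 0 -1; 0 0 0 0 -1; 0 0 0 0 -1; 0 0 0 0 -1; 0 0 0 0 -1"}}

```text
clock: 9.63
position: [0.5127, -0.2588, 0.0072]
ee_rot: [3.14, 0.074, 0.001]
force: [-0.8, -1.3, 3.0]
width: 0.166
gripper_force: 20.0
```

```bash
python3 go.py 0.513,-0.261,0.068,2.5,4,-1  0.488,0.2555,0.068,-5.8,16,-1
```

```text
now [ 0.5127 -0.2588  0.0072] 2.68 tilt -1.0 w 0.166
0.01 0.06 -1.52 0.05 -1; 0.01 0.06 -1.52 0.05 -1; 0.01 0.06 -1.52 0.05 -1; 0.01 0.06 -1.52 0.05 -1
--
-0.02 -3.23 -0.00 0.52 -1; -0.04 -3.23 -0.00 0.52 -1; -0.07 -3.23 -0.00 0.52 -1; -0.10 -3.23 -0.00 0.52 -1; -0.13 -3.23 -0.00 0.52 -1
-0.16 -3.23 -0.00 0.52 -1; -0.19 -3.23 -0.00 0.52 -1; -0.22 -3.22 -0.00 0.52 -1; -0.25 -3.22 -0.00 0.52 -1; -0.28 -3.22 -0.00 0.52 -1
-0.31 -3.22 -0.00 0.52 -1; -0.34 -3.21 -0.00 0.52 -1; -0.37 -3.21 -0.00 0.52 -1; -0.39 -3.21 -0.00 0.52 -1; -0.42 -3.20 -0.00 0.52 -1
-0.45 -3.20 -0.00 0.52 -1
--
```

>>> {"fn": "play_rows", "kwargs": {"increments": "0 0 -1.5 0 -1; 0 0 -1.5 0 -1; 0 0 -1.5 0 -1; 0 0 -1.5 0 -1; 0 0 0 0 -1"}}

```text
clock: 10.05
position: [0.5139, -0.2592, 0.0694]
ee_rot: [3.139, 0.073, 0.006]
force: [0.9, -0.3, -0.3]
width: 0.166
gripper_force: 20.0
```

>>> {"fn": "play_rows", "kwargs": {"increments": "0 -3.2 0 0.5 -1; 0 -3.2 0 0.5 -1; -0.1 -3.2 0 0.5 -1; -0.1 -3.2 0 0.5 -1; -0.1 -3.2 0 0.5 -1"}}

```text
clock: 10.47
position: [0.504, -0.0973, 0.0662]
ee_rot: [-3.141, -0.004, 0.001]
force: [0.4, 0.4, -0.5]
width: 0.168
gripper_force: 20.0
```

>>> {"fn": "play_rows", "kwargs": {"increments": "-0.2 -3.2 0 0.5 -1; -0.2 -3.2 0 0.5 -1; -0.2 -3.2 0 0.5 -1; -0.2 -3.2 0 0.5 -1; -0.3 -3.2 0 0.5 -1"}}

```text
clock: 10.88
position: [0.4954, 0.0629, 0.0663]
ee_rot: [3.141, -0.064, -0.001]
force: [-0.3, -0.6, -0.5]
width: 0.164
gripper_force: 20.0
```

>>> {"fn": "play_rows", "kwargs": {"increments": "-0.3 -3.2 0 0.5 -1; -0.3 -3.2 0 0.5 -1; -0.3 -3.2 0 0.5 -1; -0.4 -3.2 0 0.5 -1; -0.4 -3.2 0 0.6 -1"}}

```text
clock: 11.3
position: [0.4875, 0.2236, 0.0661]
ee_rot: [3.138, -0.135, -0.001]
force: [1.4, 0.2, -0.8]
width: 0.167
gripper_force: 20.0
```

>>> {"fn": "play_rows", "kwargs": {"increments": "-0.4 -3.2 0 0.6 -1; 0 0 0 0 -1; 0 0 0 0 -1"}}

```text
clock: 11.55
position: [0.486, 0.2568, 0.066]
ee_rot: [-3.138, 0.144, 0.001]
force: [-0.1, -1.3, -0.4]
width: 0.165
gripper_force: 20.0
```

```bash
python3 go.py 0.488,0.2555,0.068,-5.8,2,-1 0.488,0.2555,0.021,-5.8,4,-1;  python3 - <<'E'
from h import *
im=vision.get_image("scene"); a=im["frame"][120:320,180:440,::-1]; cv2.imwrite("pics/g4.png",cv2.resize(a,None,fx=3,fy=3))
E
```

```text
now [0.486  0.2568 0.066 ] -5.26 tilt -1.0 w 0.165
0.10 0.06 -0.10 0.27 -1; 0.11 0.06 -0.10 0.27 -1
--
0.00 -0.00 1.18 -0.00 -1; 0.00 -0.00 1.18 -0.00 -1; 0.00 -0.00 1.18 -0.00 -1; 0.00 -0.00 1.18 -0.00 -1
--
```

View pics/g4.png

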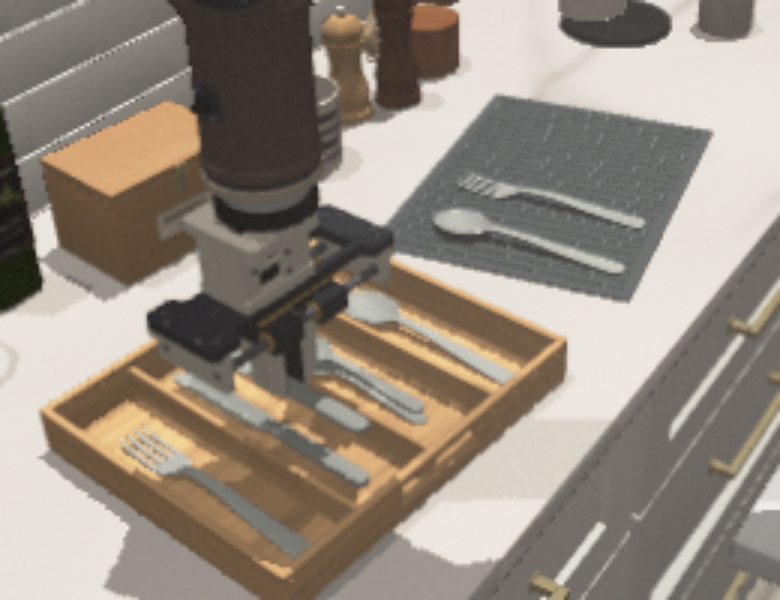

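The knife is held level over its bay, with its handle at (340,410), and both teaspoons are in theirs. I'll lower it and release.

>>> {"fn": "play_rows", "kwargs": {"increments": "0 0.1 1.1 0.4 -1; 0 0 1.1 0 -1; 0 0 1.1 0 -1; 0 0 1.2 0 -1; 0 0 0 0 -1"}}

```text
clock: 12.02
position: [0.4853, 0.2514, 0.0187]
ee_rot: [3.134, -0.164, -0.006]
force: [-0.3, 0.8, -1.2]
width: 0.169
gripper_force: 20.0
```

>>> {"fn": "play_rows", "kwargs": {"increments": "0 0 0 0 -0.42; 0 0 0 0 -0.42; 0 0 0 0 -0.42; 0 0 0 0 -0.42; 0 0 0 0 -0.42"}}

```text
clock: 12.43
position: [0.4872, 0.2536, 0.0222]
ee_rot: [-3.137, 0.162, -0.001]
force: [-0.0, 0.3, 0.2]
width: 0.287
gripper_force: 0.0
```

>>> {"fn": "play_rows", "kwargs": {"increments": "0 0 -1.0 0 -0.42; 0 0 -1.5 0 -0.42; 0 0 -2 0 -0.42; 0 0 -2 0 -0.42; 0 0 0 0 -0.42"}}

```text
clock: 12.85
position: [0.4889, 0.2546, 0.0911]
ee_rot: [-3.134, 0.162, -0.008]
force: [0.8, -0.1, -0.4]
width: 0.29
gripper_force: 0.0
```

```bash
python3 go.py 0.494,-0.179,0.06,5.8,13,-0.3
```

```text
now [0.4889 0.2546 0.0911] -5.92 tilt -1.0 w 0.29
0.38 3.31 0.24 -0.90 -0.3; 0.33 3.32 0.24 -0.90 -0.3; 0.28 3.32 0.24 -0.90 -0.3; 0.23 3.33 0.24 -0.90 -0.3; 0.17 3.33 0.24 -0.90 -0.3
0.12 3.33 0.24 -0.90 -0.3; 0.07 3.34 0.24 -0.90 -0.3; 0.02 3.34 0.24 -0.90 -0.3; -0.04 3.34 0.24 -0.90 -0.3; -0.09 3.33 0.24 -0.90 -0.3
-0.14 3.33 0.24 -0.90 -0.3; -0.19 3.33 0.24 -0.90 -0.3; -0.25 3.33 0.24 -0.90 -0.3
--
```

>>> {"fn": "play_rows", "kwargs": {"increments": "0.4 3.3 0 -0.9 -0.3; 0.3 3.3 0 -0.9 -0.3; 0.3 3.3 0 -0.9 -0.3; 0.2 3.3 0 -0.9 -0.3; 0.2 3.3 0 -0.9 -0.3"}}

```text
clock: 13.27
position: [0.4887, 0.0864, 0.0872]
ee_rot: [-3.141, 0.037, -0.001]
force: [1.1, -0.4, -0.3]
width: 0.35
gripper_force: 0.0
```

>>> {"fn": "play_rows", "kwargs": {"increments": "0.1 3.3 0 -0.9 -0.3; 0.1 3.3 0 -0.9 -0.3; 0 3.3 0 -0.9 -0.3; 0 3.3 0 -0.9 -0.3; -0.1 3.3 0.6 -0.9 -0.3"}}

```text
clock: 13.68
position: [0.4917, -0.0789, 0.0819]
ee_rot: [3.14, 0.086, 0.004]
force: [0.7, 0.0, -0.1]
width: 0.352
gripper_force: 0.0
```

>>> {"fn": "play_rows", "kwargs": {"increments": "-0.1 3.3 0.7 -0.9 -0.3; -0.2 3.3 0.8 -0.9 -0.3; -0.2 3.3 0.8 -0.9 -0.3; 0 0 0 0 -0.3; 0 0 0 0 -0.3"}}

```text
clock: 14.1
position: [0.4923, -0.1788, 0.0576]
ee_rot: [3.137, 0.151, -0.001]
force: [0.1, 0.7, 0.6]
width: 0.348
gripper_force: 0.0
```

```bash
python3 go.py 0.494,-0.179,0.009,5.8,5,-0.3;  python3 - <<'E'
from h import *
im=vision.get_image("top"); a=im["frame"][120:265,150:460,::-1]; cv2.imwrite("pics/g5.png",cv2.resize(a,None,fx=2.5,fy=2.5))
E
```

```text
now [ 0.4923 -0.1788  0.0576] 5.52 tilt -1.0 w 0.348
0.03 0.01 0.97 -0.06 -0.3; 0.03 0.01 0.97 -0.06 -0.3; 0.03 0.01 0.97 -0.06 -0.3; 0.03 0.01 0.97 -0.06 -0.3; 0.03 0.01 0.97 -0.06 -0.3
--
```

View pics/g5.png

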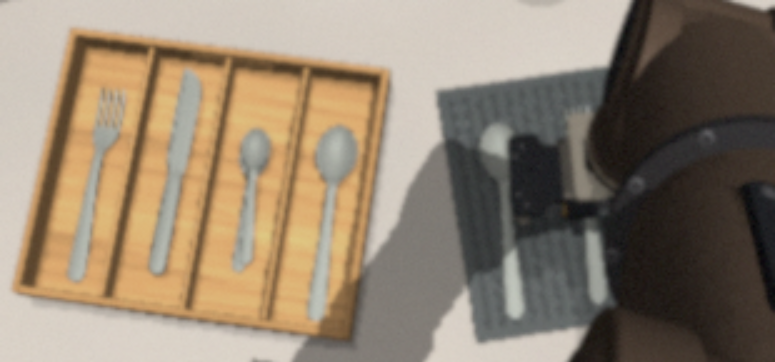

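The knives are stacked in their bay at (170,180), and the gripper is over the fork handle at (590,210). I'll go down and grip.

>>> {"fn": "play_rows", "kwargs": {"increments": "0 0 1.0 -0.1 -0.3; 0 0 1.0 -0.1 -0.3; 0 0 1.0 0 -0.3; 0 0 1.0 0 -0.3; 0 0 0.9 0 -0.3"}}

```text
clock: 14.57
position: [0.4926, -0.1755, 0.0073]
ee_rot: [-3.137, -0.166, 0.002]
force: [-0.0, -0.1, 1.0]
width: 0.349
gripper_force: 0.0
```

>>> {"fn": "play_rows", "kwargs": {"increments": "0 0 0 0 -0.3; 0 0 0 0 -1; 0 0 0 0 -1; 0 0 0 0 -1; 0 0 0 0 -1"}}

```text
clock: 14.98
position: [0.4934, -0.1765, 0.0092]
ee_rot: [3.137, 0.164, 0.001]
force: [-0.4, 0.5, -0.9]
width: 0.113
gripper_force: 20.6
```

>>> {"fn": "play_rows", "kwargs": {"increments": "0 0 0 0 -1; 0 0 0 0 -1"}}

```text
clock: 15.15
position: [0.4934, -0.1765, 0.0091]
ee_rot: [3.137, 0.164, 0.001]
force: [0.8, 0.2, 1.1]
width: 0.107
gripper_force: 20.0
```

```bash
python3 go.py 0.494,-0.179,0.068,5.8,4,-1  0.504,0.337,0.068,-5.8,16,-1
```

```text
now [ 0.4934 -0.1765  0.0091] 5.99 tilt -1.0 w 0.107
0.01 0.06 -1.47 0.05 -1; 0.01 0.06 -1.47 0.05 -1; 0.01 0.06 -1.47 0.05 -1; 0.01 0.06 -1.47 0.05 -1
--
0.39 -3.20 -0.00 0.72 -1; 0.35 -3.21 -0.00 0.72 -1; 0.31 -3.21 -0.00 0.72 -1; 0.27 -3.21 -0.00 0.72 -1; 0.23 -3.22 -0.00 0.72 -1
0.18 -3.22 -0.00 0.72 -1; 0.14 -3.22 -0.00 0.72 -1; 0.10 -3.22 -0.00 0.72 -1; 0.06 -3.23 -0.00 0.72 -1; 0.02 -3.23 -0.00 0.72 -1
-0.02 -3.23 -0.00 0.72 -1; -0.06 -3.23 -0.00 0.72 -1; -0.10 -3.22 -0.00 0.72 -1; -0.14 -3.22 -0.00 0.72 -1; -0.18 -3.22 -0.00 0.72 -1
-0.22 -3.22 -0.00 0.72 -1
--
```

>>> {"fn": "play_rows", "kwargs": {"increments": "0 0 -1.5 0 -1; 0 0 -1.5 0 -1; 0 0 -1.5 0 -1; 0 0 -1.4 0 -1; 0 0 0 0 -1"}}

```text
clock: 15.57
position: [0.4945, -0.1768, 0.0701]
ee_rot: [3.136, 0.164, 0.006]
force: [0.6, 0.3, -0.6]
width: 0.11
gripper_force: 20.0
```

>>> {"fn": "play_rows", "kwargs": {"increments": "0.4 -3.2 0 0.7 -1; 0.4 -3.2 0 0.7 -1; 0.4 -3.2 0 0.7 -1; 0.3 -3.2 0 0.7 -1; 0.3 -3.2 0 0.7 -1"}}

```text
clock: 15.98
position: [0.4976, -0.0141, 0.0672]
ee_rot: [3.141, 0.067, -0.001]
force: [-0.4, -0.1, -0.5]
width: 0.113
gripper_force: 20.0
```

>>> {"fn": "play_rows", "kwargs": {"increments": "0.2 -3.2 0 0.7 -1; 0.2 -3.2 0 0.7 -1; 0.1 -3.2 0 0.7 -1; 0.1 -3.2 0 0.7 -1; 0.1 -3.2 0 0.7 -1"}}

```text
clock: 16.4
position: [0.5015, 0.1462, 0.0671]
ee_rot: [3.141, -0.029, -0.001]
force: [0.5, -0.3, -0.5]
width: 0.116
gripper_force: 20.0
```

>>> {"fn": "play_rows", "kwargs": {"increments": "0 -3.2 0 0.7 -1; 0 -3.2 0 0.8 -1; -0.1 -3.2 0 0.8 -1; -0.1 -3.2 0 0.8 -1; -0.1 -3.2 0 0.8 -1"}}

```text
clock: 16.82
position: [0.5055, 0.3061, 0.0669]
ee_rot: [3.138, -0.135, -0.001]
force: [0.9, 0.1, -0.5]
width: 0.109
gripper_force: 20.0
```

>>> {"fn": "play_rows", "kwargs": {"increments": "-0.2 -3.2 0 0.8 -1; 0 0 0 0 -1; 0 0 0 0 -1"}}

```text
clock: 17.07
position: [0.5057, 0.3392, 0.0667]
ee_rot: [-3.138, 0.15, 0.001]
force: [-0.2, -0.3, -0.3]
width: 0.114
gripper_force: 20.0
```

```bash
python3 go.py 0.504,0.337,0.068,-5.8,1,-1 0.504,0.337,0.023,-5.8,4,-1;  python3 - <<'E'
from h import *
im=vision.get_image("scene"); a=im["frame"][120:320,180:440,::-1]; cv2.imwrite("pics/g6.png",cv2.resize(a,None,fx=3,fy=3))
E
```

```text
now [0.5057 0.3392 0.0667] -5.48 tilt -1.0 w 0.114
-0.15 0.23 -0.13 0.32 -1
--
0.00 -0.00 1.13 -0.00 -1; 0.00 -0.00 1.13 -0.00 -1; 0.00 -0.00 1.13 -0.00 -1; 0.00 -0.00 1.13 -0.00 -1
--
```

View pics/g6.png

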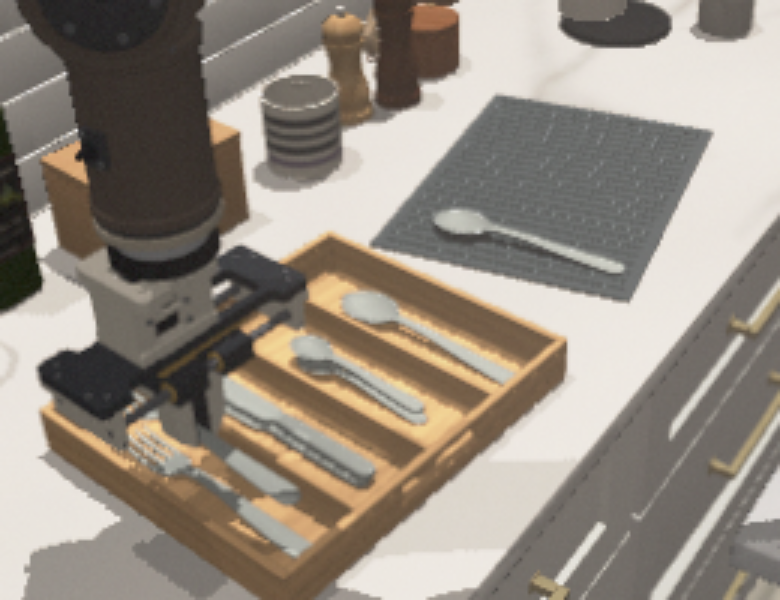

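The fork is held over its bay, with its handle at (260,475), and the knife and teaspoon pairs are fine. I'll lower it and release.

>>> {"fn": "play_rows", "kwargs": {"increments": "-0.1 0.2 1.1 0.4 -1; 0 0 1.1 0 -1; 0 0 1.1 0 -1; 0 0 1.0 0 -1; 0 0 0 0 -1"}}

```text
clock: 17.53
position: [0.5044, 0.3331, 0.0218]
ee_rot: [3.134, -0.169, -0.005]
force: [-0.4, 0.9, -0.1]
width: 0.11
gripper_force: 20.0
```

>>> {"fn": "play_rows", "kwargs": {"increments": "0 0 0 0 -0.5; 0 0 0 0 -0.5; 0 0 0 0 -0.5; 0 0 0 0 -0.5; 0 0 0 0 -0.5"}}

```text
clock: 17.95
position: [0.506, 0.3351, 0.0252]
ee_rot: [-3.137, 0.167, -0.001]
force: [0.3, -0.5, 0.2]
width: 0.25
gripper_force: 0.0
```

>>> {"fn": "play_rows", "kwargs": {"increments": "0 0 -1.0 0 -0.5; 0 0 -1.5 0 -0.5; 0 0 -2 0 -0.5; 0 0 -2 0 -0.5; 0 0 0 0 -0.5"}}

```text
clock: 18.37
position: [0.5079, 0.3363, 0.0945]
ee_rot: [-3.133, 0.168, -0.008]
force: [0.1, 0.1, 0.0]
width: 0.248
gripper_force: 0.0
```

```bash
python3 go.py 0.481,-0.094,0.06,6.4,13,-0.3
```

```text
now [0.5079 0.3363 0.0945] -6.12 tilt -1.0 w 0.248
0.15 3.31 0.27 -0.96 -0.3; 0.09 3.32 0.27 -0.96 -0.3; 0.04 3.32 0.27 -0.96 -0.3; -0.02 3.32 0.27 -0.96 -0.3; -0.08 3.32 0.27 -0.96 -0.3
-0.13 3.31 0.27 -0.96 -0.3; -0.19 3.31 0.27 -0.96 -0.3; -0.24 3.31 0.27 -0.96 -0.3; -0.30 3.30 0.27 -0.96 -0.3; -0.35 3.30 0.27 -0.96 -0.3
-0.41 3.29 0.27 -0.96 -0.3; -0.46 3.28 0.27 -0.96 -0.3; -0.52 3.28 0.27 -0.96 -0.3
--
```

>>> {"fn": "play_rows", "kwargs": {"increments": "0.1 3.3 0 -1 -0.3; 0.1 3.3 0 -1 -0.3; 0 3.3 0 -1 -0.3; 0 3.3 0 -1 -0.3; -0.1 3.3 0 -1 -0.3"}}

```text
clock: 18.78
position: [0.4948, 0.1688, 0.0903]
ee_rot: [-3.141, 0.029, -0.001]
force: [0.6, -0.1, 0.8]
width: 0.348
gripper_force: 0.0
```

>>> {"fn": "play_rows", "kwargs": {"increments": "-0.1 3.3 0 -1 -0.3; -0.2 3.3 0 -1 -0.3; -0.2 3.3 0 -1 -0.3; -0.3 3.3 0 -0.9 -0.3; -0.4 3.3 0.6 -0.9 -0.3"}}

```text
clock: 19.2
position: [0.4861, 0.0035, 0.0851]
ee_rot: [-3.14, -0.102, -0.004]
force: [1.1, -0.3, -1.3]
width: 0.349
gripper_force: 0.0
```

>>> {"fn": "play_rows", "kwargs": {"increments": "-0.4 3.3 0.7 -0.9 -0.3; -0.5 3.3 0.8 -0.9 -0.3; -0.5 3.2 0.8 -0.9 -0.3; 0 0 0 0 -0.3; 0 0 0 0 -0.3"}}

```text
clock: 19.62
position: [0.4788, -0.0961, 0.0608]
ee_rot: [3.136, 0.168, -0.0]
force: [0.9, 0.9, 0.5]
width: 0.347
gripper_force: 0.0
```

```bash
python3 go.py 0.481,-0.094,0.009,6.4,5,-0.3;  python3 - <<'E'
from h import *
im=vision.get_image("top"); a=im["frame"][120:265,150:460,::-1]; cv2.imwrite("pics/g7.png",cv2.resize(a,None,fx=2.5,fy=2.5))
E
```

```text
now [ 0.4788 -0.0961  0.0608] 6.12 tilt -1.0 w 0.347
0.05 -0.04 1.04 -0.06 -0.3; 0.05 -0.04 1.04 -0.06 -0.3; 0.05 -0.04 1.04 -0.06 -0.3; 0.05 -0.04 1.04 -0.06 -0.3; 0.05 -0.04 1.04 -0.06 -0.3
--
```

View pics/g7.png

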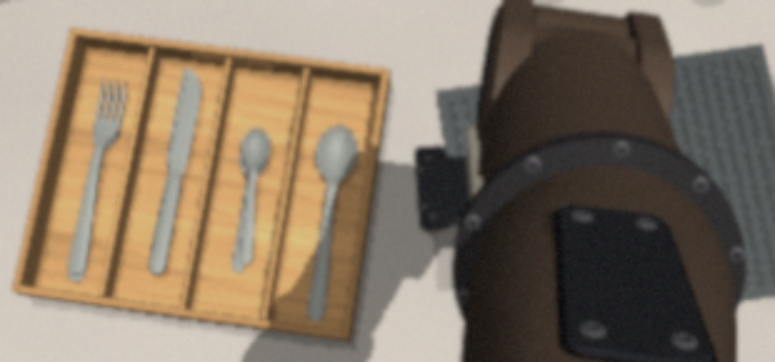

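The forks are stacked in their bay at (95,180). The arm hides the tablespoon, so I'll go down on the measured pose.

>>> {"fn": "play_rows", "kwargs": {"increments": "0.1 0 1.0 -0.1 -0.3; 0.1 0 1.0 -0.1 -0.3; 0 0 1.0 0 -0.3; 0 0 1.0 0 -0.3; 0 0 1.1 0 -0.3"}}

```text
clock: 20.08
position: [0.4811, -0.0928, 0.0084]
ee_rot: [-3.136, -0.183, 0.001]
force: [-0.1, -0.3, -0.3]
width: 0.347
gripper_force: 0.0
```

>>> {"fn": "play_rows", "kwargs": {"increments": "0 0 0 0 -0.3; 0 0 0 0 -1; 0 0 0 0 -1; 0 0 0 0 -1; 0 0 0 0 -1"}}

```text
clock: 20.5
position: [0.4816, -0.0937, 0.0102]
ee_rot: [3.136, 0.181, 0.001]
force: [-0.3, -1.1, -0.7]
width: 0.107
gripper_force: 11.3
```

>>> {"fn": "play_rows", "kwargs": {"increments": "0 0 0 0 -1; 0 0 0 0 -1"}}

```text
clock: 20.67
position: [0.4816, -0.0937, 0.0101]
ee_rot: [3.136, 0.18, 0.001]
force: [-0.3, 0.7, 1.9]
width: 0.104
gripper_force: 20.0
```

```bash
python3 go.py 0.481,-0.094,0.068,6.4,4,-1  0.481,0.092,0.068,-5.8,8,-1
```

```text
now [ 0.4816 -0.0937  0.0101] 6.59 tilt -1.0 w 0.104
-0.02 0.01 -1.45 0.05 -1; -0.02 0.01 -1.45 0.05 -1; -0.02 0.01 -1.45 0.05 -1; -0.02 0.01 -1.45 0.05 -1
--
0.26 -2.31 -0.00 1.53 -1; 0.20 -2.32 -0.00 1.53 -1; 0.14 -2.32 -0.00 1.53 -1; 0.07 -2.32 -0.00 1.53 -1; 0.01 -2.32 -0.00 1.53 -1
-0.05 -2.32 -0.00 1.53 -1; -0.11 -2.32 -0.00 1.53 -1; -0.17 -2.32 -0.00 1.53 -1
--
```

>>> {"fn": "play_rows", "kwargs": {"increments": "0 0 -1.5 0 -1; 0 0 -1.5 0 -1; 0 0 -1.5 0 -1; 0 0 -1.3 0 -1; 0 0 0 0 -1"}}

```text
clock: 21.08
position: [0.4827, -0.0939, 0.0699]
ee_rot: [3.136, 0.18, 0.006]
force: [-0.1, -0.0, -0.0]
width: 0.108
gripper_force: 20.0
```

>>> {"fn": "play_rows", "kwargs": {"increments": "0.2 -2.3 0 1.5 -1; 0.2 -2.3 0 1.5 -1; 0.2 -2.3 0 1.5 -1; 0.1 -2.3 0 1.5 -1; 0 -2.3 0 1.5 -1"}}

```text
clock: 21.5
position: [0.4807, 0.0226, 0.0672]
ee_rot: [3.141, -0.027, -0.001]
force: [-0.3, 0.8, -1.6]
width: 0.111
gripper_force: 20.0
```

>>> {"fn": "play_rows", "kwargs": {"increments": "0 -2.3 0 1.5 -1; -0.1 -2.3 0 1.5 -1; -0.2 -2.3 0 1.6 -1; 0 0 0 0 -1; 0 0 0 0 -1"}}

```text
clock: 21.92
position: [0.4805, 0.0921, 0.0671]
ee_rot: [3.138, -0.146, -0.001]
force: [-0.4, -0.8, 0.1]
width: 0.105
gripper_force: 20.0
```

```bash
python3 go.py 0.481,0.092,0.068,-5.8,1,-1 0.481,0.092,0.024,-5.8,4,-1;  python3 - <<'E'
from h import *
im=vision.get_image("scene"); a=im["frame"][120:320,180:440,::-1]; cv2.imwrite("pics/g8.png",cv2.resize(a,None,fx=3,fy=3))
E
```

```text
now [0.4805 0.0921 0.0671] -5.32 tilt -1.0 w 0.105
0.05 0.01 -0.09 0.48 -1
--
0.00 -0.00 1.10 -0.00 -1; 0.00 -0.00 1.10 -0.00 -1; 0.00 -0.00 1.10 -0.00 -1; 0.00 -0.00 1.10 -0.00 -1
--
```

View pics/g8.png

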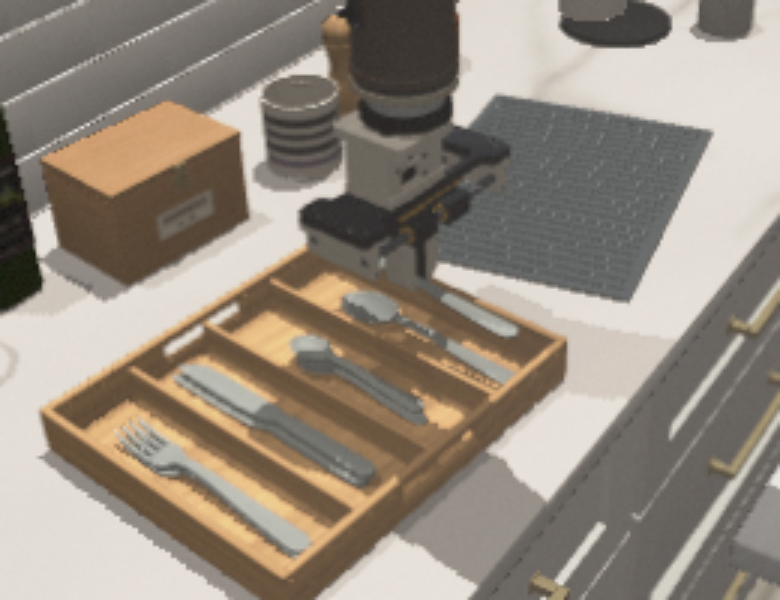

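The tablespoon is held over its bay, with its handle at (475,310), and the mat is empty. I'll lower it and release.

>>> {"fn": "play_rows", "kwargs": {"increments": "0 0 1.1 0.4 -1; 0 0 1.1 0 -1; 0 0 1.1 0 -1; 0 0 0.9 0 -1; 0 0 0 0 -1"}}

```text
clock: 22.38
position: [0.4798, 0.0892, 0.0241]
ee_rot: [3.136, -0.164, -0.004]
force: [-0.4, -0.2, 0.4]
width: 0.11
gripper_force: 20.0
```

>>> {"fn": "play_rows", "kwargs": {"increments": "0 0 0 0 -0.5; 0 0 0 0 -0.5; 0 0 0 0 -0.5; 0 0 0 0 -0.5; 0 0 0 0 -0.5"}}

```text
clock: 22.8
position: [0.4813, 0.0908, 0.0261]
ee_rot: [-3.137, 0.162, -0.001]
force: [0.1, 0.2, -0.3]
width: 0.247
gripper_force: 0.0
```

>>> {"fn": "play_rows", "kwargs": {"increments": "0 0 -1.0 0 -0.5; 0 0 -1.5 0 -0.5; 0 0 -2 0 -0.5; 0 0 -2 0 -0.5; 0 0 -2 0 -0.5"}}

```text
clock: 23.22
position: [0.4808, 0.0907, 0.1124]
ee_rot: [-3.137, 0.162, -0.0]
force: [0.5, 0.3, -0.4]
width: 0.247
gripper_force: 0.0
```

>>> {"fn": "play_rows", "kwargs": {"increments": "0 3.5 -2 0 -0.5; 0 3.5 -2 0 -0.5; 0 3.5 0 0 -0.5; 0 3.5 0 0 -0.5; 0 3.5 0 0 -0.5"}}

```text
clock: 23.63
position: [0.4628, -0.0848, 0.1522]
ee_rot: [-3.137, 0.161, -0.003]
force: [1.0, 0.5, 0.2]
width: 0.25
gripper_force: 0.0
```

>>> {"fn": "play_rows", "kwargs": {"increments": "0 3.5 0 0 -0.5; 0 3.5 0 0 -0.5; 0 3.5 0 0 -0.5; 0 0 0 0 -0.5; 0 0 0 0 -0.5"}}

```text
clock: 24.05
position: [0.4515, -0.19, 0.1515]
ee_rot: [3.136, -0.169, 0.001]
force: [0.8, 0.7, 0.4]
width: 0.25
gripper_force: 0.0
```

```bash
python3 m.py | grep -v "^mat"; python3 - <<'E'
from h import *
im=vision.get_image("top"); a=im["frame"][120:265,150:460,::-1]; cv2.imwrite("pics/g9.png",cv2.resize(a,None,fx=2.5,fy=2.5))
P=pts(im,np.ones((400,640),bool)); ex=np.array([.995,-.101]);ey=np.array([.101,.995]); q=P[:,:2]-[.5,.213]; x=q@ex;y=q@ey
for b in(-.123,-.041,.041,.123): s=(abs(y-b)<.03)&(abs(x)<.12); print(b,P[s,2].max().round(4))
E
```

```text
tray ((0.5001606345176697, 0.21315598487854004), (0.3406367599964142, 0.2804650068283081), 84.16523742675781) 2216
tray knife [210 148  20  82 595] [array([0.49 , 0.253]), np.float32(-5.368), np.float64(0.218)]
tray fork [177 156  23  77 488] [array([0.502, 0.336]), np.float32(-5.7), np.float64(0.205)]
tray tablespoon [272 167  21  81 685] [array([0.479, 0.09 ]), np.float32(-4.696), np.float64(0.212)]
tray teaspoon [243 172  15  57 386] [array([0.487, 0.172]), np.float32(-2.805), np.float64(0.149)]
tray fork [172 240  65  10 345] [array([0.359, 0.284]), np.float32(87.722), np.float64(0.165)]
-0.123 0.0361
-0.041 0.6254
0.041 0.5814
0.123 0.5814
```

View pics/g9.png

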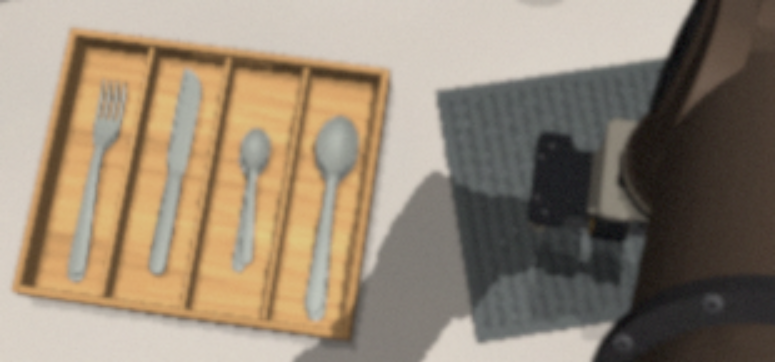

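All four pairs lie stacked mid-bay (fork, knife, teaspoon and tablespoon at columns 95, 175, 250 and 330), and the gripper is clear.

```bash
python3 -c "from cell import job; print(job.sign_off())"
```

```text
the job is handed in; nothing more can be done
None
```

All four pieces are in the tray, each stacked on its own kind in the middle of its bay. The job was handed in at about 24 s on the robot's clock; sign-off returned no verdict.

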